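Curing lacquered ukulele bridges

ROBOT

A 7-joint arm with a two-finger parallel gripper is mounted at the origin on the work surface. World frame = base frame: x ahead of the robot, y to its left, z up, the work surface at z = 0. Lengths are in m, angles in rad, forces in N, time in s.
With the tool pointing down it reaches from about 0.4 to 0.85 m from the base axis. Payload 10.4 kg.
Tool frame: the origin (TCP) lies at the very end of the fingers, on their centre line; the grasp point (between the pads) lies ctrl.tcp_to_grasp behind it (ctrl.tcp_to_grasp is the distance from the TCP to the grasp point, in m); z points along the fingers, y is the line along which they close (so a half turn about z gives the same grasp; the last joint's range is limited). The gripper opens to 87 mm and grips with 3 to 60 N. Pads are 19 mm wide; open, the fingers measure 117 mm over their backs; the gripper's body (75 mm by 190 mm) begins 51 mm behind the grasp point.
Start: joints at [-1.174, 0.332, -0.065, 1.46, 0.022, 1.35, -0.088], TCP at [0.255, 0.571, 0.223] pointing down, gripper open.
Joint ranges: [-2.6, 2.6], [-0.5, 2.12], [-1.47, 1.34], [0.16, 2.42], [-1.27, 4.41], [0.06, 2.06], [-2.6, 2.6]. Speed limits (rad/s): [2.22, 2.22, 2.79, 2.79, 3.14, 3.14, 3.14].

INTERFACE

Orientations are given as a unit quaternion [w, x, y, z].
In Python, from cell import ctrl gives the robot as it stands. Calls block until the motion is done:
- ctrl.movep(position, orientation): joint-space move of the TCP to a pose.
- ctrl.move_straight(position, rot=None, v=0.15, threshold=None): straight line of the TCP; rot=None keeps the orientation; v is the mean speed in m/s. With threshold (N) it stops when the force on the tool has changed by that much, and returns True; else False.
- ctrl.set_joints(angles): joint-space move.
- ctrl.open() and ctrl.close_gripper(newtons=None): open the fingers fully, or close them until they stop; newtons is the grip in N (None keeps the last).
- ctrl.dwell(seconds).
- ctrl.ik(position, orientation): joint angles nearest the present ones, or None.
- ctrl.capture(name): name is "side" or "top" or "wrist"; returns the picture (480x640x3 uint8, red, green, blue); there is no depth.
- ctrl.camera_model(name): a dict with "fov_y" (degrees; the focal length in pixels is half the picture's height over the tangent of half this angle, whatever the lens; pixels are square), "cx", "cy" (the principal point, pixels), "R" (3x3) and "t" (3): a world point X has camera coordinates R X + t. Camera axes: x right, y down, z forward; pixel columns grow to the right and rows downward; lengths in m; the calibration is good to about 2 mm. The wrist camera is an equidistant fisheye: a pixel r from the principal point sees the ray r / f radians off the axis. A picture is of the moment at which its call begins: read the wrist's pose just before it. camera_model takes no time and is no camera call; for the wrist camera it gives the pose at the moment of the call.
A pose or a line that the arm cannot do raises ctrl.PlanningError and nothing moves.
- ctrl.close_job(): hands the job in; it is judged then, once.
Readings, each from a call of its own:
- ctrl.read_time(): time.
- ctrl.read_joints(): joint angles.
- ctrl.read_joint_vel(): joint speeds.
- ctrl.read_tau(): joint torques, N m.
- ctrl.read_eef_pos(): TCP position.
- ctrl.read_orientation(): TCP orientation.
- ctrl.read_contact_force(): force on the tool from outside, world axes, zero at the start.
- ctrl.read_moment(): the same for the moment, N m.
- ctrl.read_grip_width(): finger opening in m.
- ctrl.read_grasp_force(): force on a finger pad.
Only numpy, scipy, OpenCV 4.12 (cv2) and the standard library are available. Lean on these libraries where they do the work, as an engineer would, in place of code of your own. Each camera call takes 0.05 s, during which the arm holds its last target. There are 200 camera calls.

TASK

Pull open the tray of the UV curing box and move every freshly lacquered ukulele bridge from the masking paper into it, flat on the tray's floor and not on top of one another, lifting them only with the self-closing tweezers: the lacquer is tacky, so your fingers must not touch the bridges. When all are in, push the tray fully shut, then press the blue, yellow and green keys on top of the box in that order, one at a time and all the way down, never the red one. Finish with the tweezers standing in their pocket in the tool block, and leave the chisel, glue bottle and cam clamp alone.

Things in the scene. Friction and masses are not known exactly. Their poses are not given: they have to be found in the camera images.
- tweezers: self-closing cross-lock steel tweezers, 145 mm, 75 g, standing tips down in the tool block. Origin at the lower end of the closed jaws; z to the tail, y the squeeze direction, x across the flat (12 mm). Two rounded dark wood finger pads, 14 mm wide (x), 26 mm tall, centred 106 mm above the jaw ends, 36 mm over their outsides when shut. The frame is one arm's
- tweezers_arm (a joint): jaw opening, rad: 0 shut, 0.07 on a 12 mm part, 0.23 fully open. The arms cross, so squeezing the pads OPENS the jaws: up to 15 N of squeeze they stay shut (carry with a light 5 to 9 N), 21 to 25 N opens them fully. 36 mm over the pads: shut, 2 mm gap; 33.5 mm: 12 mm gap; 29 mm: 29 mm gap; 28 mm: fully open, 33 mm. Let go, they press with about 4 N
- jaw_a (a point): inner face of one tweezers jaw, 4 mm above its lower end. The jaws are 12 mm (x) by 5 mm by 20 mm tall; midway between jaw_a and jaw_b is the middle of the jaws
- jaw_b (a point): inner face of the other tweezers jaw, 4 mm above its lower end. From the jaws up the crossed arms widen: 12 mm wide at 30 mm up, 30 mm at 93 mm up, just below the pads
- toolblock: fixed light wooden tool block, 75 mm (x) by 120 mm (y) by 70 mm high, with one pocket 18 mm (x) by 20 mm (y) in the middle, whose floor is 10 mm above the bench; the tweezers stand in it with their squeeze direction along the block's y. Origin under its middle, on the bench
- tray (a joint): how far the curing box's tray is pulled out, m: 0 shut, 0.158 fully out; it stays where it is left, sliding takes about 3 N
- tray_in (a point): middle of the tray's inner floor (12 mm above the bench). The tray is 150 mm deep (x, away from the robot) by 276 mm wide (y) inside, side and rear walls 22 mm high; x points into the box
- tray_handle (a point): middle of the tray's handle, a level steel bar 10 mm thick and 120 mm wide, 58 mm above the bench, standing 35 mm off the tray's upright front plate (304 mm wide, top 70 mm above the bench), so that there is a 30 mm gap behind the bar to hook a finger into from above. It is 122 mm in front of the tray's middle. Pull towards the tray's -x to open, push towards its +x to shut
- uvbox: fixed grey bench-top UV curing box, 210 mm deep (x), 310 mm wide (y), 110 mm high, open below its front edge for the tray. Origin on the bench under the middle of its front edge; x points to its back. Four round keys (26 mm across) stand in a row along the front of its top, 56 mm apart, from +y to -y: blue (lamp), yellow (full cure time), green (start), red (stop)
- key_blue (a joint): travel of the blue (lamp) key, m: 0 up, 0.006 fully down (4.5 N), springs back; it counts as pressed beyond 0.004
- key_blue_top (a point): middle of the top of the blue (lamp) key, about 132 mm above the bench; press straight down
- key_yellow (a joint): travel of the yellow (full cure time) key, m: 0 up, 0.006 fully down (4.5 N), springs back; it counts as pressed beyond 0.004
- key_yellow_top (a point): middle of the top of the yellow (full cure time) key, about 132 mm above the bench; press straight down
- key_green (a joint): travel of the green (start) key, m: 0 up, 0.006 fully down (4.5 N), springs back; it counts as pressed beyond 0.004
- key_green_top (a point): middle of the top of the green (start) key, about 132 mm above the bench; press straight down
- key_red (a joint): travel of the red (stop) key, m: 0 up, 0.006 fully down (4.5 N), springs back; it counts as pressed beyond 0.004
- key_red_top (a point): middle of the top of the red (stop) key, about 132 mm above the bench; press straight down
- bridge1: ukulele bridge of dark wood, tacky with fresh lacquer, 35 g, lying on the bench on masking paper: base plate 100 mm (x) by 26 mm (y) by 4 mm, on it lengthwise the bare tie block 60 mm (x) by 12 mm (y), its top 13 mm above the underside. Origin under its middle; z up. May be absent (None)
- bridge2: ukulele bridge of medium brown wood, tacky with fresh lacquer, 35 g, lying on the bench on masking paper: base plate 100 mm (x) by 26 mm (y) by 4 mm, on it lengthwise the bare tie block 60 mm (x) by 12 mm (y), its top 13 mm above the underside. Origin under its middle; z up. May be absent (None)
- bridge3: ukulele bridge of light wood, tacky with fresh lacquer, 35 g, lying on the bench on masking paper: base plate 100 mm (x) by 26 mm (y) by 4 mm, on it lengthwise the bare tie block 60 mm (x) by 12 mm (y), its top 13 mm above the underside. Origin under its middle; z up. May be absent (None)
- bridge4: ukulele bridge of dark wood, tacky with fresh lacquer, 35 g, lying on the bench on masking paper: base plate 100 mm (x) by 26 mm (y) by 4 mm, on it lengthwise the bare tie block 60 mm (x) by 12 mm (y), its top 13 mm above the underside. Origin under its middle; z up. May be absent (None)
- chisel: bystander: chisel with blue handle, 235 mm, lying on the bench; origin near its middle
- glue: bystander: yellow glue bottle with orange cap, 56 mm across, 150 mm high; origin under its middle
- camclamp: bystander: wooden cam clamp lying on the bench, 120 by 190 mm, 26 mm high; origin near its middle

How it is judged:
By the outcome, as a careful person would: the job done as asked, in the order asked, and still so for the second after the job is handed in, with the robot touching nothing.
Of bridge1, bridge2, bridge3, bridge4 only 2 to 4 are there at a start; the rules pass over those that are not, and their reading is None.
At some moment in a run one of bridge1, bridge2, bridge3, bridge4 may be knocked a few centimetres aside while the robot is not near it.
It also fails if it takes over 210 s, if anything falls off the work surface, if the arm or the gripper's body presses on something with over 40 N, if the wrist force passes 120 N, or if a joint passes its speed limit or range.

## Working session

There is one attempt and no reset: what is moved stays moved. The work goes in short steps, each a Python script; the robot and the scene stay as the last script left them, time stands still between calls to the robot, and variables do not carry over. Pictures are saved under pics/ and viewed, at most 14 in all, crops included, and the job is handed in when it is done.

```bash
ls; mkdir -p pics; python3 - <<'E'
from cell import ctrl
import cv2
for n in("top","side"):
    cv2.imwrite(f"pics/{n}0.png",ctrl.capture(n)[:,:,::-1]); m=ctrl.camera_model(n); print(n,m)
print(ctrl.tcp_to_grasp,ctrl.read_orientation(),ctrl.read_time(),ctrl.read_grip_width())
E
```

```text
cell.py
pics
top {'fov_y': 56.96926577960552, 'cx': 321.03210508818927, 'cy': 240.35177606333193, 'R': array([[-0.02118119, -0.99958967,  0.01928333],
       [-0.99111374,  0.01846035, -0.1317299 ],
       [ 0.13131987, -0.02190216, -0.99109807]]), 't': array([-0.01670672,  0.59546948,  0.96972723])}
side {'fov_y': 44.53535668604793, 'cx': 320.44839743811747, 'cy': 232.84137998033026, 'R': array([[ 0.83523161, -0.54941832, -0.02297113],
       [-0.32941489, -0.46645762, -0.82091602],
       [ 0.44031124,  0.69322204, -0.57058673]]), 't': array([-0.51965244,  0.29796919,  1.08798126])}
0.0187 [-1.13342638e-04  2.08347746e-01  9.78054610e-01 -6.19739797e-04] 0.1 0.08715661451057308
```

View pics/top0.png

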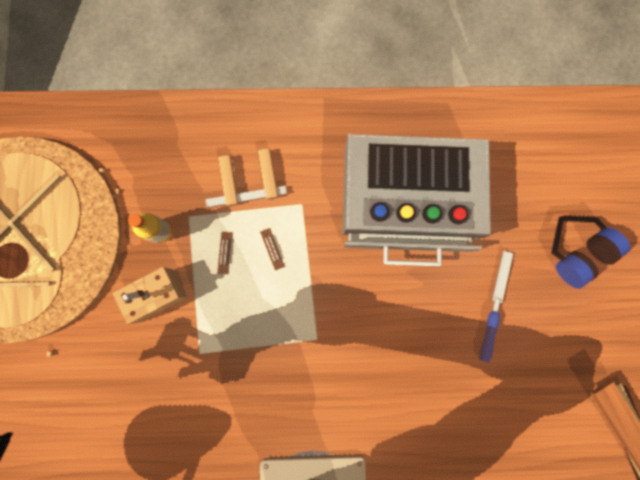

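View pics/side0.png

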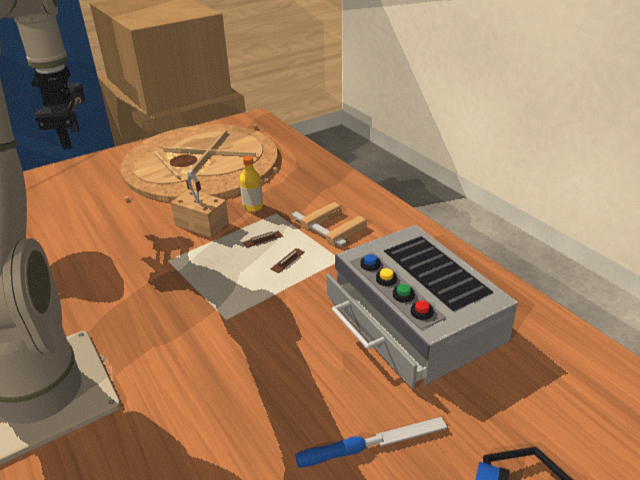

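The top view shows two bridges at (225,253) and (272,249), the tool block at (147,296) and the box front at about row 245, with the handle at (412,262). I'll enlarge these areas to measure them.

```bash
cat > h.py <<'E'
from cell import ctrl
import numpy as np, cv2
from scipy.spatial.transform import Rotation as Rn
def back(n,uv,z,m=None):
    m=m or ctrl.camera_model(n); f=240/np.tan(np.radians(m['fov_y']/2))
    R=np.array(m['R']);t=np.array(m['t'])
    out=[]
    for u,v in np.atleast_2d(uv):
        d=np.array([(u-m['cx'])/f,(v-m['cy'])/f,1.])
        if n=='wrist':
            r=np.hypot(d[0],d[1]); d=np.array([d[0]/r*np.sin(r),d[1]/r*np.sin(r),np.cos(r)]) if r>0 else d
        d=R.T@d; c=-R.T@t; out.append(c+d*(z-c[2])/d[2])
    return np.array(out)
def proj(n,X,m=None):
    m=m or ctrl.camera_model(n); f=240/np.tan(np.radians(m['fov_y']/2))
    p=np.atleast_2d(X)@np.array(m['R']).T+np.array(m['t'])
    if n=='wrist':
        r=np.hypot(p[:,0],p[:,1]); k=f*np.arctan2(r,p[:,2])/r
        return np.c_[m['cx']+k*p[:,0],m['cy']+k*p[:,1]]
    return np.c_[m['cx']+f*p[:,0]/p[:,2],m['cy']+f*p[:,1]/p[:,2]]
def down(a):  # tool down, tool y axis (closing) at world angle a
    y=np.array([np.cos(a),np.sin(a),0]); z=np.array([0,0,-1.]); x=np.cross(y,z)
    q=Rn.from_matrix(np.c_[x,y,z]).as_quat(); return q[[3,0,1,2]]
def crop(n,img,x0,y0,w,h,s):
    c=cv2.resize(img[y0:y0+h,x0:x0+w,::-1],None,fx=s,fy=s,interpolation=cv2.INTER_CUBIC)
    for i in range((x0+9)//10*10,x0+w,10): cv2.line(c,(int((i-x0)*s),0),(int((i-x0)*s),4 if i%50 else 12),(255,0,255),1)
    for i in range((y0+9)//10*10,y0+h,10): cv2.line(c,(0,int((i-y0)*s)),(4 if i%50 else 12,int((i-y0)*s)),(255,0,255),1)
    cv2.imwrite(n,c)
E
python3 - <<'E'
from h import *
im=cv2.imread('pics/top0.png')[:,:,::-1]
crop('pics/c1.png',im,110,190,200,145,4)
crop('pics/c2.png',im,335,125,165,145,4)
E
```

```text
(no output)
```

View pics/c1.png

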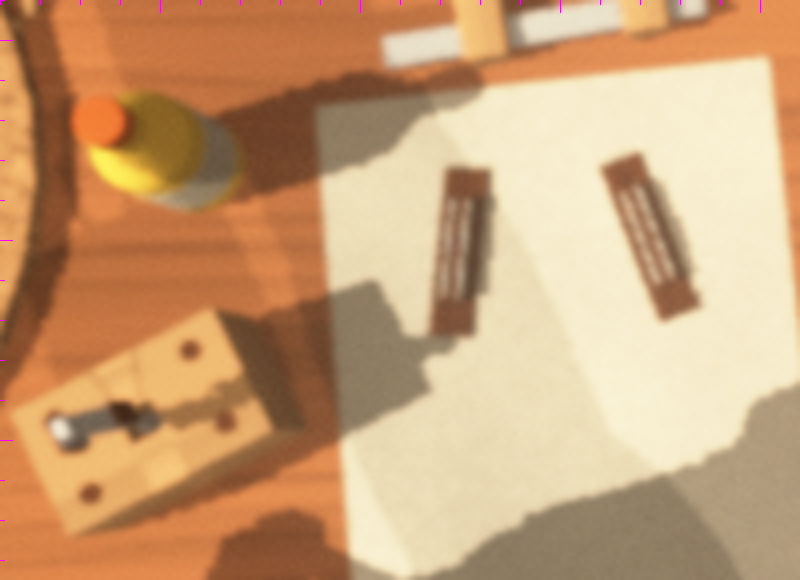

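View pics/c2.png

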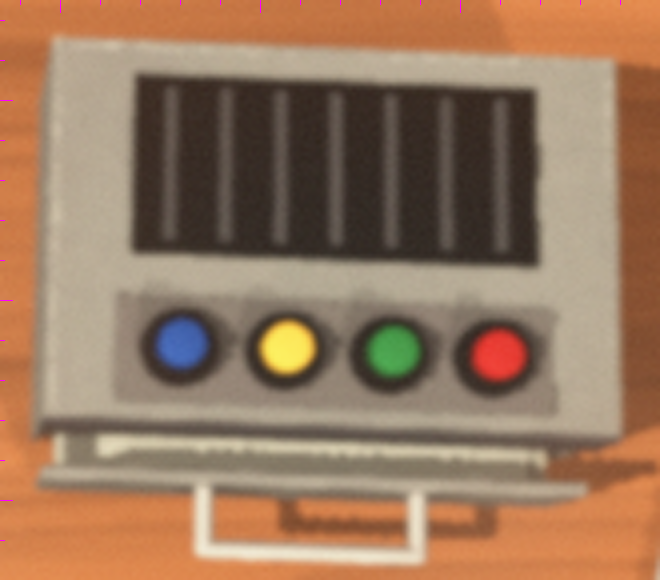

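```bash
python3 - <<'E'
from h import *
np.set_printoptions(precision=4,suppress=True)
def C(p,o): return np.array(p)/4.+np.array(o)-0.375
o1=(110,190);o2=(335,125)
def rect(nm,p,o,z):
    X=back('top',C(p,o),z)[:,:2]; print(nm,'ctr',X.mean(0),'sides',np.linalg.norm(np.roll(X,-1,0)-X,axis=1)); print(X); return X
A=rect('A',[(446,167),(491,169),(475,336),(430,334)],o1,.004)
B=rect('B',[(600,168),(641,152),(702,305),(661,322)],o1,.004)
T=rect('T',[(213,308),(12,410),(75,534),(275,432)],o1,.07)
U=rect('U',[(52,38),(615,60),(622,437),(36,432)],o2,.11)
for n,X in(('A',A),('B',B)):
    d=(X[2]+X[3]-X[0]-X[1]); print(n,np.degrees(np.arctan2(d[1],d[0])))
d=T[1]+T[2]-T[0]-T[3]; print('T y',np.degrees(np.arctan2(d[1],d[0])))
K=back('top',C([(182,343),(288,348),(393,351),(499,355)],o2),.132); print(K,np.linalg.norm(np.diff(K,axis=0),axis=1))
H=back('top',C([(200,551),(420,556)],o2),.063); print(H,np.linalg.norm(H[1]-H[0]))
tail=back('top',C([(62,432)],o1),.155);print('tail',tail)
print('pads',back('top',C([(123,413)],o1),.116))
E
```

```text
A ctr [0.5755 0.197 ] sides [0.0265 0.0986 0.0262 0.0986]
[[0.6255 0.2059]
 [0.6238 0.1794]
 [0.5256 0.1882]
 [0.5272 0.2143]]
B ctr [0.582  0.0856] sides [0.0259 0.0978 0.0258 0.0982]
[[0.6232 0.1153]
 [0.6324 0.0911]
 [0.541  0.056 ]
 [0.5316 0.08  ]]
T ctr [0.4795 0.3535] sides [0.1188 0.0758 0.1174 0.0763]
[[0.5396 0.3181]
 [0.4866 0.4245]
 [0.4199 0.3884]
 [0.4719 0.2831]]
U ctr [ 0.7042 -0.2389] sides [0.3107 0.2101 0.3141 0.2188]
[[ 0.8196 -0.0903]
 [ 0.8027 -0.4006]
 [ 0.5929 -0.3894]
 [ 0.6014 -0.0754]]
A 174.98931657729048
B -158.9694038440856
T y 116.38084067377011
[[ 0.6438 -0.1517  0.132 ]
 [ 0.6402 -0.2073  0.132 ]
 [ 0.6376 -0.2625  0.132 ]
 [ 0.6345 -0.3184  0.132 ]] [0.0557 0.0553 0.0559]
[[ 0.54   -0.1682  0.063 ]
 [ 0.5348 -0.2907  0.063 ]] 0.12268195575659176
tail [[0.4732 0.3619 0.155 ]]
pads [[0.4828 0.3474 0.116 ]]
```

Measured sizes match: bridges 98×26 mm, block 118×76 mm, key spacing 55.6 mm, handle 122 mm. The box yaw is about -3.2°. I'll open the tray first, then take a wrist view over the tweezers.

```bash
cat >> h.py <<'E'
byaw=np.radians(-3.2); bx=np.array([np.cos(byaw),np.sin(byaw),0]); by=np.array([-bx[1],bx[0],0])
qbox=down(np.pi/2+byaw)
H0=np.array([.5374,-.2295,0])
E
python3 - <<'E'
from h import *
np.set_printoptions(precision=4,suppress=True)
ctrl.close_gripper(10)
g=H0+.020*bx
def P(p,z): return [p[0],p[1],z]
# choose the half turn with the least joint travel
q0=ctrl.read_joints()
for a in(np.pi/2,-np.pi/2):
    s=ctrl.ik(P(g,.2),down(a+byaw)); print(a,s)
q=min([down(a+byaw) for a in(np.pi/2,-np.pi/2)],key=lambda q:np.abs((ctrl.ik(P(g,.2),q) if ctrl.ik(P(g,.2),q) is not None else np.full(7,99))-q0).max())
ctrl.movep(P(g,.2),q)
print(ctrl.move_straight(P(g,.046),threshold=8),ctrl.read_eef_pos())
print(ctrl.move_straight(P(g-.19*bx,.046),v=.08,threshold=15),ctrl.read_eef_pos(),ctrl.read_contact_force())
p=ctrl.read_eef_pos()
ctrl.move_straight(np.array(p)+.003*bx)
p=ctrl.read_eef_pos()
ctrl.move_straight(P(p,.2),v=.3)
ctrl.open()
T=np.array([.4795,.3535])
for a in(116.4,-63.6):
    print(a,ctrl.ik([*T,.25],down(np.radians(a))))
q0=np.array(ctrl.read_joints())
a=min((116.4,-63.6),key=lambda a:abs(ctrl.ik([*T,.25],down(np.radians(a)))[6]))
ctrl.movep([*T,.25],down(np.radians(a)))
m=ctrl.camera_model('wrist'); im=ctrl.capture('wrist'); cv2.imwrite('pics/w1.png',im[:,:,::-1])
print('pocket@',proj('wrist',[[*T,.07],[*T,.116],[*T,.155]],m), m['fov_y'],-np.array(m['R']).T@m['t'])
t=ctrl.capture('top'); s=ctrl.capture('side')
cv2.imwrite('pics/t2.png',t[:,:,::-1]); cv2.imwrite('pics/s2.png',s[:,:,::-1]); print(a,ctrl.read_time())
E
```

```text
1.5707963267948966 [-0.3862  0.3997  0.9113  1.5929 -0.324   1.3091  2.0866]
-1.5707963267948966 [-0.4116  0.4135  0.9507  1.594  -0.345   1.3133 -1.0384]
False [ 0.5579 -0.231   0.0469]
True [ 0.4138 -0.2229  0.0464] [ 4.0492 -2.9861 -1.3991]
116.4 [ 0.174   0.5321 -1.2416  1.4564  0.5019  1.5062  0.9767]
-63.6 [-1.1729  0.2731  0.5675  1.5292 -0.1481  1.3825 -1.7045]
pocket@ [[310.3996 219.0789]
 [310.4013 231.1524]
 [310.4032 244.5392]] 65.70646984690485 [0.4119 0.3199 0.4118]
116.4 12.2167
```

View pics/w1.png

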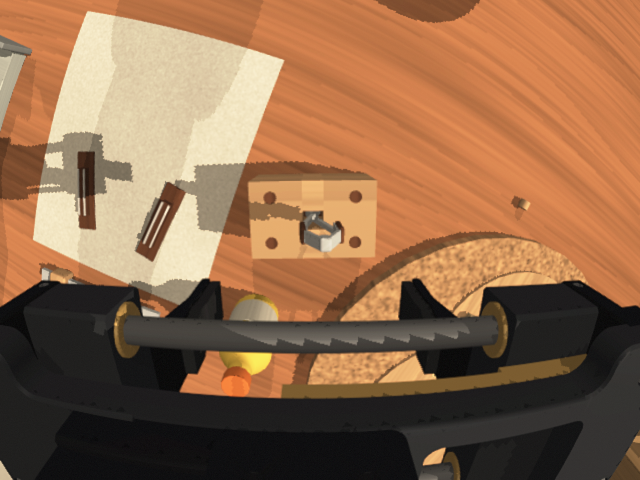

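View pics/t2.png

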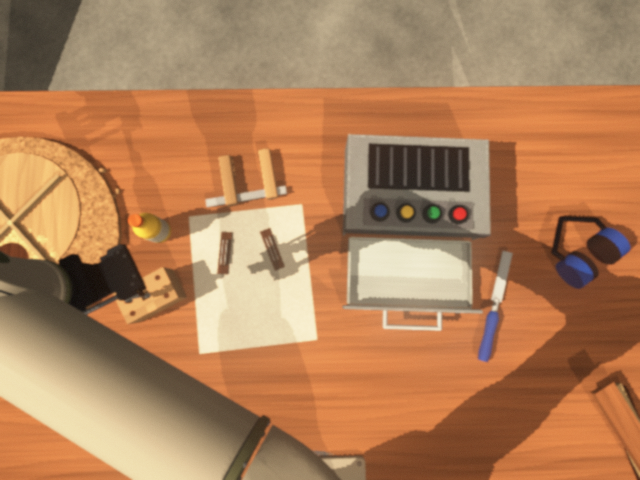

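```bash
python3 - <<'E'
from h import *
im=cv2.imread('pics/w1.png')[:,:,::-1]; s=cv2.imread('pics/s2.png')[:,:,::-1]; s0=cv2.imread('pics/side0.png')[:,:,::-1]
crop('pics/a.png',im,240,165,150,105,5.3)
crop('pics/b.png',s0,160,150,80,94,6)
a=cv2.imread('pics/a.png');b=cv2.imread('pics/b.png')
cv2.imwrite('pics/c3.png',a)
cv2.imwrite('pics/c4.png',b)
E
```

```text
(no output)
```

View pics/c3.png

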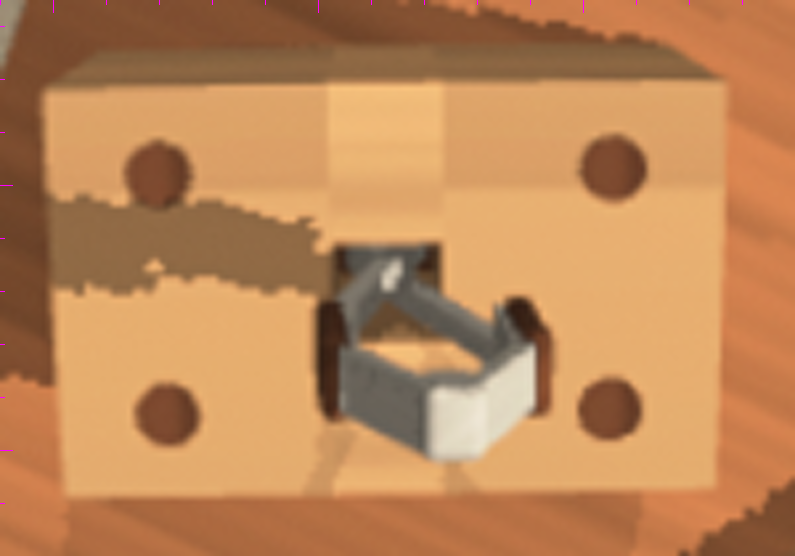

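View pics/c4.png

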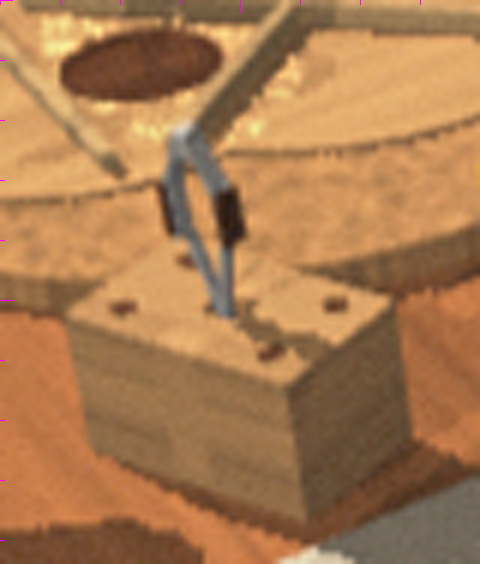

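The tray is fully open in the top view (handle at 412,326). In the wrist crop the pad outsides are at x=320 and 552 and the tail at about 457, while the block centre is near 386. So the tweezers lean about 5° towards the block's +y. I'll compute the lean and grasp along it.

```bash
cat >> h.py <<'E'
T=np.array([.4795,.3535,0]); ty=np.array([np.cos(np.radians(116.4)),np.sin(np.radians(116.4)),0]); tx=np.array([ty[1],-ty[0],0]); ez=np.array([0,0,1.])
def tilt(q,axis,ang):
    r=Rn.from_rotvec(np.array(axis)*ang)*Rn.from_quat(np.array(q)[[1,2,3,0]]); return r.as_quat()[[3,0,1,2]]
E
python3 - <<'E'
from h import *
np.set_printoptions(precision=4,suppress=True)
m=ctrl.camera_model('wrist')
C=lambda p:np.array(p)/5.3+[240,165]-.4
def off(p,z):
    X=back('wrist',C(p),z,m)-T; return X@ty,X@tx
pa=off([(320,360),(552,357)],.116); ta=off([(457,420)],.155); blk=off([(44,90),(725,80),(715,488),(67,495)],.07)
print('pads',pa,'tail',ta,'block',blk[0].mean(),blk[1].mean(),blk)
ob=blk[0].mean()
op=pa[0].mean()-ob; ot=ta[0][0]-ob
th=(ot-op)/.039; print('offs',op,ot,'lean',th,op/.106)
E
```

```text
pads (array([-0.0083,  0.0278]), array([0.0013, 0.0008])) tail (array([0.0114]), array([-0.0004])) block 0.0025524203108984126 0.0006663366495025698 (array([-0.0579,  0.0617,  0.063 , -0.0566]), array([-0.0359, -0.0378,  0.0375,  0.0389]))
offs 0.0071746704917955775 0.008826978081424046 lean 0.04236686127252482 0.06768557067731677
```

```bash
cat >> h.py <<'E'
Tp=T+.002*ty  # pocket middle (top and wrist views averaged)
E
python3 - <<'E'
from h import *
np.set_printoptions(precision=4,suppress=True)
th=.065; ax=ez*np.cos(th)+ty*np.sin(th)
q0=down(np.radians(116.4)); q=tilt(q0,tx,-th)
pad=T+.0092*ty+.116*ez
tcp=pad-.0187*ax
ctrl.movep(tcp+.1*ax,q)
print(ctrl.move_straight(tcp,threshold=6,v=.1),ctrl.read_eef_pos(),tcp)
ctrl.close_gripper(7)
print('grip',ctrl.read_grip_width(),ctrl.read_grasp_force(),ctrl.read_contact_force())
up=Tp+.19*ez
ctrl.move_straight(up,q0,v=.08)
print('grip',ctrl.read_grip_width(),ctrl.read_grasp_force(),ctrl.read_contact_force())
# hold over the bridge side where the cameras see the tweezers
ctrl.movep([.5,.15,.25],down(np.radians(90)))
ims=[]
for n in('side','top'):
    m=ctrl.camera_model(n); e=np.array(ctrl.read_eef_pos()); uv=proj(n,e-[0,0,.0873])[0]; i=ctrl.capture(n)
    x0,y0=int(uv[0])-33,int(uv[1])-50; x0=min(max(x0,0),573)
    crop('pics/_.png',i,x0,y0,66,95,6); c=cv2.imread('pics/_.png')
    for z in(-.0873,-.0187,0): 
        u=(proj(n,e+[0,0,z])[0]-[x0,y0]+.5)*6; cv2.circle(c,tuple(int(k) for k in u),3,(0,255,0),1)
    ims.append(c); print(n,x0,y0,uv)
cv2.imwrite('pics/tw.png',np.hstack(ims)); print(ctrl.read_time())
E
```

```text
False [0.4762 0.3611 0.098 ] [0.4759 0.3607 0.0973]
grip 0.035818639589504445 6.99999175965786 [-0.31   -0.8094 -0.1906]
grip 0.03522243718601665 6.999987065792084 [-0.5379  0.1891 -1.0883]
side 203 151 [236.4993 201.5204]
top 198 231 [231.7881 281.8931]
16.875
```

View pics/tw.png

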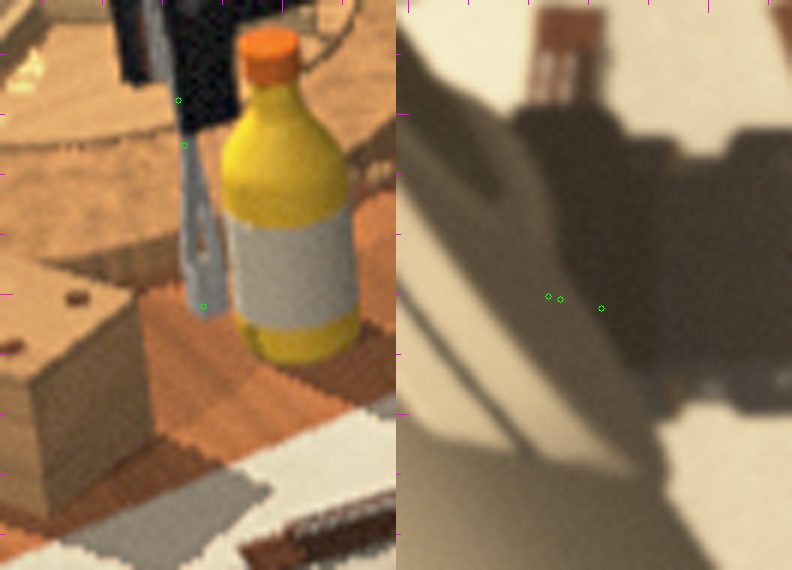

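The tweezers are held, with the jaw tip near the predicted point (203,306 in the crop, actual about 208,316). I'll hover over bridge A and use the wrist camera to compare jaws and bridge.

```bash
python3 - <<'E'
from h import *
np.set_printoptions(precision=4,suppress=True)
A=np.array([.5755,.197,0])
q=down(np.radians(85))
ctrl.movep([*A[:2],.2],q)
ctrl.move_straight([*A[:2],.120],v=.15)
e=np.array(ctrl.read_eef_pos()); m=ctrl.camera_model('wrist'); np.save('mA.npy',np.r_[e]); 
i=ctrl.capture('wrist'); cv2.imwrite('pics/wA.png',i[:,:,::-1])
ctrl.close_gripper(24); print(ctrl.read_grip_width())
j=ctrl.capture('wrist'); s=ctrl.capture('side'); ctrl.close_gripper(7); print(ctrl.read_grip_width())
for z in(-.0873,-.0187): print('axis pt',z,proj('wrist',e+[0,0,z],m))
print(proj('wrist',[A+[0,0,.013]],m))
u=proj('wrist',e-[0,0,.0873],m)[0].astype(int)
x0=max(u[0]-65,0);y0=max(u[1]-60,0)
crop('pics/_a.png',i,x0,y0,130,95,4); crop('pics/_b.png',j,x0,y0,130,95,3)
us=proj('side',e-[0,0,.0873])[0].astype(int); crop('pics/_c.png',s,us[0]-35,us[1]-50,66,71,4)
a,b,c=[cv2.imread(f'pics/_{k}.png') for k in 'abc']
W=np.zeros((600,800,3),np.uint8)
W[:380,:520]=a; W[:284,530:794]=c[:284,:264]; W[310:595,530-130:530-130+390]=b
W[:380,:520]=a
W[310:595,522:800]=b[:, 56:334]
cv2.imwrite('pics/wAc.png',W); print(x0,y0,us,ctrl.read_time())
E
```

```text
0.0264836088710978
0.035789959365100224
axis pt -0.0873 [[309.382 247.528]]
axis pt -0.0187 [[309.2588 285.4152]]
[[309.2985 238.9508]]
244 187 [261 228] 18.6583
```

View pics/wAc.png

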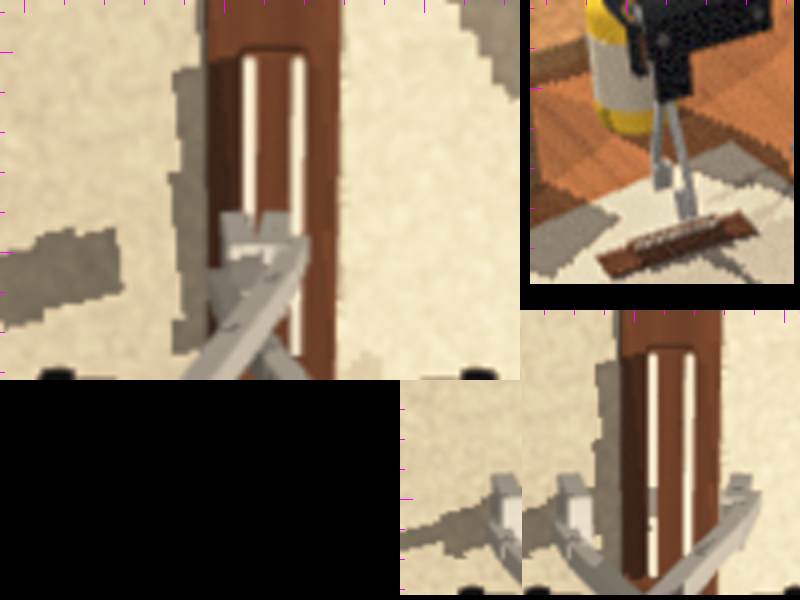

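In the crop, bridge A's centreline is at u≈312.3 and the jaws at ≈309.5, so I shift about 2 mm to image-right. Length position and yaw agree. I'll grasp A and place it.

```bash
cat >> h.py <<'E'
tray=np.array([.3993,-.2221,0])+.122*bx
def pick(p,ang):
    q=down(ang)
    ctrl.movep([p[0],p[1],.125],q); ctrl.close_gripper(24); w0=ctrl.read_grip_width()
    hit=ctrl.move_straight([p[0],p[1],.0945],v=.06,threshold=4); z=ctrl.read_eef_pos()[2]
    ctrl.close_gripper(7); ctrl.dwell(.2); w1=ctrl.read_grip_width()
    ctrl.move_straight([p[0],p[1],.2],v=.12); print('pick',w0,hit,z,w1,ctrl.read_grip_width())
    return z
def place(s,ang=np.pi/2+byaw):
    p=tray+s*by; q=down(ang)
    ctrl.movep([p[0],p[1],.27],q); print('carry',ctrl.read_grip_width())
    ctrl.move_straight([p[0],p[1],.13],v=.15)
    hit=ctrl.move_straight([p[0],p[1],.107],v=.05,threshold=4); print('place',hit,ctrl.read_eef_pos())
    ctrl.close_gripper(24); ctrl.dwell(.2); ctrl.move_straight([p[0],p[1],.16],v=.1); ctrl.close_gripper(7)
    ctrl.move_straight([p[0],p[1],.25],v=.25); print('left',ctrl.read_grip_width())
E
python3 - <<'E'
from h import *
np.set_printoptions(precision=4,suppress=True)
r=np.array(ctrl.camera_model('wrist')['R'])[0]; r[2]=0; print('right',r)
A=np.array([.5755,.197,0])+.0021*r
pick(A,np.radians(85))
e=np.array(ctrl.read_eef_pos()); u=proj('wrist',e-[0,0,.0873])[0].astype(int)
i=ctrl.capture('wrist'); cv2.imwrite('pics/wA2.png',i[:,:,::-1]); crop('pics/wA2c.png',i,u[0]-80,max(u[1]-75,0),160,120,5)
print(u,ctrl.read_contact_force(),ctrl.read_time())
E
```

```text
right [0.0859 0.9963 0.    ]
pick 0.026796343124207006 False 0.09449540494107897 0.0324795435052547 0.032925945934211366
[309 247] [ 0.1645 -0.8    -0.6473] 21.3
```

View pics/wA2c.png

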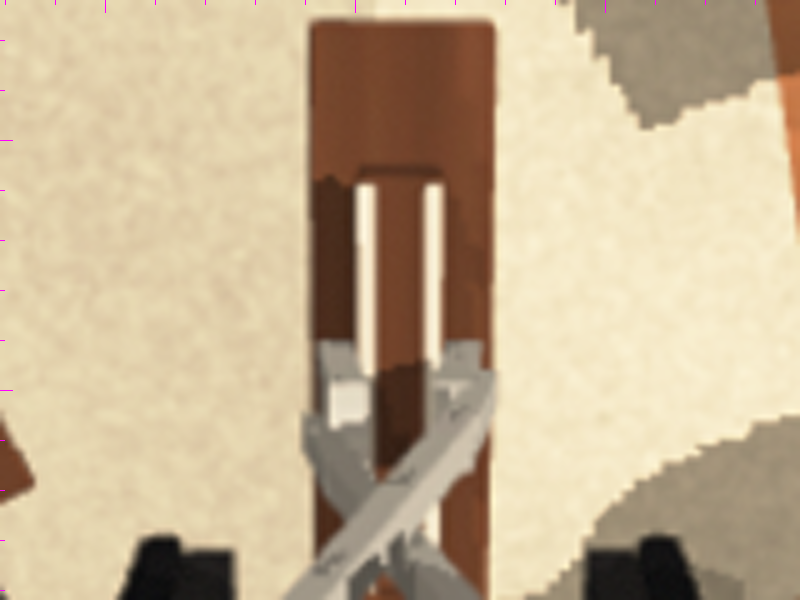

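Bridge A hangs level and aligned between the jaws, gripped on the tie block. I'll place it, then hover over B.

```bash
python3 - <<'E'
from h import *
np.set_printoptions(precision=4,suppress=True)
place(.065)
B=np.array([.582,.0856,0]); q=down(np.radians(111.03))
ctrl.movep([*B[:2],.2],q)
t=ctrl.capture('top')
ctrl.move_straight([*B[:2],.125],v=.15)
e=np.array(ctrl.read_eef_pos()); m=ctrl.camera_model('wrist'); i=ctrl.capture('wrist'); cv2.imwrite('pics/wB.png',i[:,:,::-1])
print('axis',proj('wrist',e-[0,0,.0873],m),'bridge ctr,ends',proj('wrist',[B+[0,0,.013]]+np.outer([0,.03,-.03],[np.cos(np.radians(21.03)),np.sin(np.radians(21.03)),0]),m))
u=proj('wrist',e-[0,0,.0873],m)[0].astype(int); x0,y0=u[0]-55,u[1]-70
crop('pics/_a.png',i,x0,y0,110,110,5); crop('pics/_b.png',t,340,225,150,110,1.65)
a=cv2.imread('pics/_a.png'); b=cv2.resize(t[235:320,340:422,::-1],None,fx=3,fy=3)
W=np.zeros((600,800,3),np.uint8); W[:550,:550]=a; W[:b.shape[0],552:552+b.shape[1]]=b
b=cv2.resize(t[235:320,410:492,::-1],None,fx=3,fy=3); W[260:260+b.shape[0],552:552+b.shape[1]]=b
cv2.imwrite('pics/wBc.png',W); print(x0,y0,ctrl.read_time())
E
```

```text
carry 0.033002345410896694
place False [ 0.5247 -0.1639  0.1069]
left 0.0353158009485549
axis [[309.4466 247.2202]] bridge ctr,ends [[309.8277 237.1395]
 [309.822  273.7121]
 [309.8383 198.4902]]
254 177 27.975
```

View pics/wBc.png

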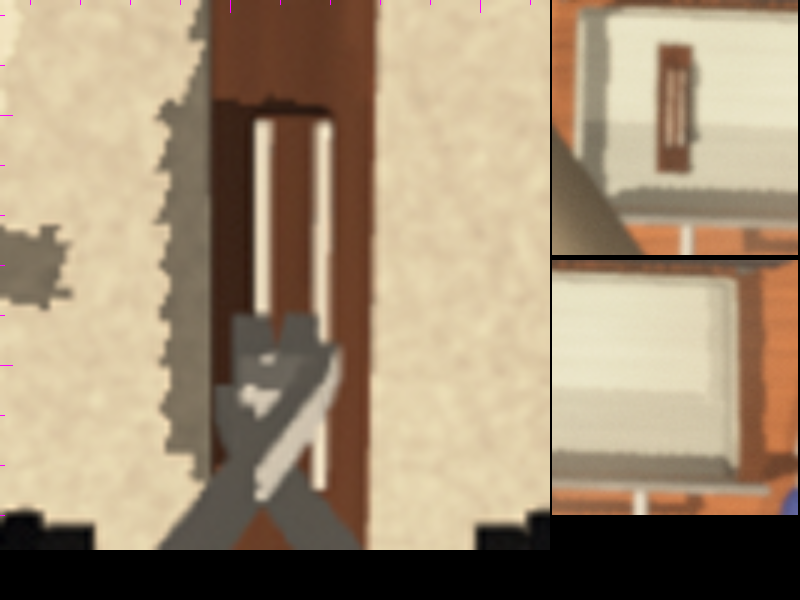

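Bridge A lies flat in the tray. Bridge B is where I measured it, again about 2 mm to image-right of the jaws. I'll pick B and place it.

```bash
python3 - <<'E'
from h import *
np.set_printoptions(precision=4,suppress=True)
r=np.array(ctrl.camera_model('wrist')['R'])[0]; r[2]=0
B=np.array([.582,.0856,0])+.002*r
pick(B,np.radians(111.03))
i=ctrl.capture('wrist'); cv2.imwrite('pics/wB2.png',i[:,:,::-1])
place(-.065)
# to the tool block, well above; look at the jaws and the pocket
ctrl.movep([*Tp[:2],.25],down(np.radians(116.4)))
ctrl.move_straight([*Tp[:2],.180],v=.1)
e=np.array(ctrl.read_eef_pos()); m=ctrl.camera_model('wrist'); i=ctrl.capture('wrist'); cv2.imwrite('pics/wP.png',i[:,:,::-1])
t=ctrl.capture('top')
print('jaw axis',proj('wrist',e-[0,0,.0873],m),'pocket',proj('wrist',Tp+[0,0,.07],m))
u=proj('wrist',e-[0,0,.0873],m)[0].astype(int); x0,y0=u[0]-72,u[1]-55
crop('pics/_a.png',i,x0,y0,145,85,5.5); a=cv2.imread('pics/_a.png')[:,:797]
W=np.zeros((600,800,3),np.uint8); W[:a.shape[0],:a.shape[1]]=a
b=cv2.resize(t[235:335,340:490,::-1],None,fx=1.3,fy=1.3); W[468:468+b.shape[0],:b.shape[1]]=b
b=cv2.resize(t[195:265,180:330,::-1],None,fx=1.8,fy=1.8); W[468:468+b.shape[0],300:300+b.shape[1]]=b
cv2.imwrite('pics/wPc.png',W); print(x0,y0,ctrl.read_time())
E
```

```text
pick 0.026713188331713912 False 0.09450194561208228 0.03286722564348267 0.03291255963274088
carry 0.03298429130735696
place False [ 0.5175 -0.2937  0.1069]
left 0.03553981110584115
jaw axis [[309.4716 247.1495]] pocket [[309.1667 237.9282]]
237 192 38.8583
```

View pics/wPc.png

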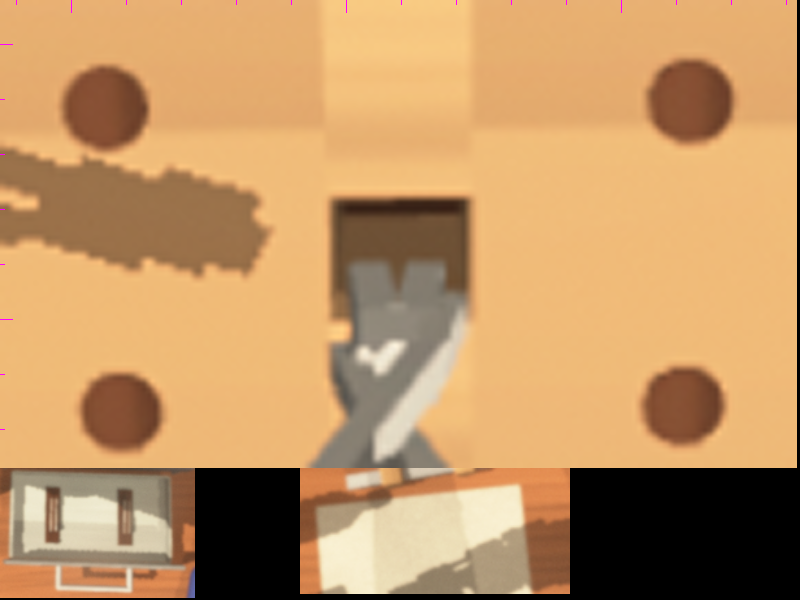

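Both bridges lie apart in the tray, and the jaws line up with the pocket to within 1 mm (jaws at 396, pocket at 401). I'll set the tweezers back, then check numerically that the tray region is unchanged.

```bash
python3 - <<'E'
from h import *
np.set_printoptions(precision=4,suppress=True)
p=Tp+.0006*ty
ctrl.move_straight([*p[:2],.106],v=.06,threshold=5); print(ctrl.read_eef_pos(),ctrl.read_contact_force())
print(ctrl.move_straight([*p[:2],.0965],v=.02,threshold=3),ctrl.read_eef_pos(),ctrl.read_contact_force(),ctrl.read_grip_width())
t0=ctrl.capture('top')
ctrl.open(); ctrl.dwell(.3)
ctrl.move_straight([*p[:2],.24],v=.12); print(ctrl.read_grip_width(),ctrl.read_contact_force())
w=ctrl.capture('wrist'); cv2.imwrite('pics/wT.png',w[:,:,::-1])
h=np.array([.3993,-.2221,0])-.04*bx
ctrl.close_gripper(10)
q=min([down(a+byaw) for a in(np.pi/2,-np.pi/2)],key=lambda q:np.abs(np.array(ctrl.ik([h[0],h[1],.2],q))-ctrl.read_joints()).max())
ctrl.movep([.42,.25,.25],q)
t1=ctrl.capture('top'); cv2.imwrite('pics/t5.png',t1[:,:,::-1])
for t in(t0,t1):  # dark bridges inside tray
    g=t[240:302,352:470].astype(int); k=((g[:,:,0]-g[:,:,2]>25)&(g.sum(2)<330)).astype(np.uint8)
    n,_,s,c=cv2.connectedComponentsWithStats(k); print([(s[j].tolist(),c[j].round(1).tolist()) for j in range(1,n) if s[j,4]>50])
print(ctrl.read_time())
E
```

```text
[0.4785 0.356  0.1064] [ 0.4844  0.0711 -0.019 ]
True [0.4784 0.3559 0.0976] [-0.328   0.1998  3.2331] 0.03570485787502303
0.08684882584951133 [ 0.4416 -0.3303 -0.2234]
[([113, 3, 5, 42, 153], [115.6, 22.0]), ([22, 9, 13, 43, 328], [28.2, 27.3]), ([78, 11, 12, 42, 397], [83.5, 28.9])]
[([80, 2, 13, 42, 366], [86.2, 19.5]), ([112, 3, 6, 35, 125], [115.6, 18.2]), ([22, 9, 13, 43, 498], [27.9, 30.6])]
45.7333
```

The tweezers are seated. Bridge B was knocked about 2 cm inside the tray, so I'll use the last view to check it and the tweezers before shutting.

```bash
python3 - <<'E'
from h import *
t=cv2.imread('pics/t5.png');w=cv2.imread('pics/wT.png')
W=np.zeros((600,800,3),np.uint8)
a=cv2.resize(t[225:325,335:495],None,fx=5,fy=3.4*5/3.4,interpolation=cv2.INTER_CUBIC)[:, :800]; a=cv2.resize(a,(560,350)); W[:350,:560]=a
b=cv2.resize(w[165:275,235:390],None,fx=3,fy=3)[:245]; W[355:600,:465]=b
cv2.imwrite('pics/last.png',W)
E
```

```text
(no output)
```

View pics/last.png

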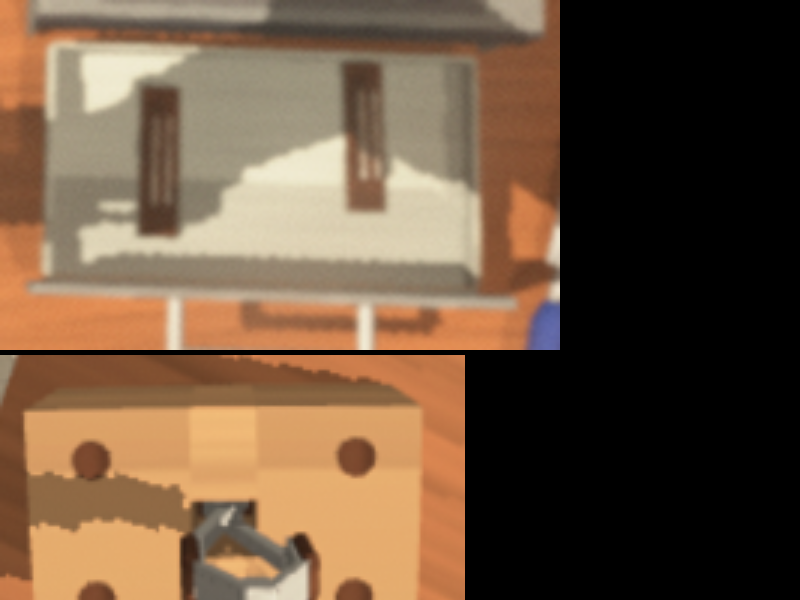

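Both bridges are still flat and apart in the tray, and the tweezers stand in the pocket. I'll shut the tray and press the keys.

```bash
python3 - <<'E'
from h import *
np.set_printoptions(precision=4,suppress=True)
h=np.array([.3993,-.2221,0])-.04*bx
q=ctrl.read_orientation()
ctrl.movep([h[0],h[1],.2],q)
print(ctrl.move_straight([h[0],h[1],.047],v=.15,threshold=8))
e=h+.225*bx
print(ctrl.move_straight([e[0],e[1],.047],v=.06,threshold=22),ctrl.read_eef_pos(),ctrl.read_contact_force())
p=np.array(ctrl.read_eef_pos()); print('handle shut',p+.0145*bx)
b=p-.03*bx; ctrl.move_straight([b[0],b[1],.047]); ctrl.move_straight([b[0],b[1],.2],v=.25)
t=ctrl.capture('top'); cv2.imwrite('pics/t6.png',t[:,:,::-1])
for n,k in (('blue',(.6438,-.1517)),('yellow',(.6402,-.2073)),('green',(.6376,-.2625))):
    ctrl.movep([*k,.17],q); 
    r=ctrl.move_straight([*k,.120],v=.03,threshold=14); print(n,r,ctrl.read_eef_pos(),ctrl.read_contact_force())
    ctrl.move_straight([*k,.17],v=.1)
print(ctrl.read_time())
E
```

```text
False
True [ 0.5398 -0.2296  0.0461] [-3.6875  0.1051  1.3909]
handle shut [ 0.5543 -0.2304  0.0461]
blue True [ 0.6437 -0.1517  0.1265] [-2.3569  1.5748  6.5684]
yellow True [ 0.6401 -0.2073  0.1265] [-1.8741  0.2448  7.2473]
green True [ 0.6375 -0.2625  0.1265] [-2.495   1.033   7.1989]
59.55
```

```bash
python3 - <<'E'
from h import *
np.set_printoptions(precision=4,suppress=True)
c5=cv2.imread('pics/t5.png');c6=cv2.imread('pics/t6.png')
for nm,f,(a,b) in(('open',c5,(315,335)),('shut',c6,(240,268))):
    # bar: bluish-neutral bright vs orange wood -> use blue channel
    pr=f[a:b,398:430,0].astype(float).mean(1); print(nm,a,pr.astype(int))
    w=np.clip(pr-np.median(pr)-25,0,None)
    v=(w*np.arange(a,b)).sum()/w.sum(); print(v,back('top',[(414,v)],.060))
print(c6[232:252,414])
E
```

```text
open 315 [ 75  73  72  73  78  82  84  85  87  96 120 159 189 193 162 115  87  83
  84  83]
327.4827431645002 [[ 0.3963 -0.2274  0.06  ]]
shut 240 [93 80 72 66 61 56 51 46 43 42 42 43 45 46 49 59 74 78 66 56 54 54 55 56
 56 56 55 54]
240.0 [[ 0.5892 -0.2368  0.06  ]]
[[ 76  82  92]
 [ 62  69  78]
 [ 60  68  77]
 [ 78  87  97]
 [102 120 129]
 [125 144 155]
 [131 149 161]
 [117 135 145]
 [ 96 113 124]
 [ 86 102 119]
 [ 78 104 144]
 [ 71 111 177]
 [ 70 119 195]
 [ 67 115 191]
 [ 58 101 174]
 [ 52  85 144]
 [ 44  68 109]
 [ 43  57  82]
 [ 43  52  66]
 [ 45  52  63]]
```

Travel between the images is about 156 mm, against the expected 158 ± measurement error. I'll verify with one firm push: a touch point, then a stop point.

```bash
python3 - <<'E'
from h import *
np.set_printoptions(precision=4,suppress=True)
q=ctrl.read_orientation(); s=np.array([.5398,-.2296,0]); b=s-.03*bx
ctrl.movep([b[0],b[1],.2],q); ctrl.move_straight([b[0],b[1],.047])
e=s+.03*bx
for th in(2,8,30):
    r=ctrl.move_straight([e[0],e[1],.047],v=.03,threshold=th); print(th,r,ctrl.read_eef_pos(),ctrl.read_contact_force())
ctrl.move_straight([b[0],b[1],.047]); ctrl.move_straight([b[0],b[1],.2],v=.25)
t=ctrl.capture('top'); cv2.imwrite('pics/t7.png',t[:,:,::-1])
for n in('t6','t7'):
    f=cv2.imread(f'pics/{n}.png')[250:265,398:430,0].astype(float).mean(1); w=np.clip(f-f.min()-4,0,None); print((w*np.arange(250,265)).sum()/w.sum())
E
```

```text
2 True [ 0.5397 -0.2295  0.0464] [-0.2682  0.4798 -0.2104]
8 True [ 0.5396 -0.2293  0.0456] [ 0.3243  0.0098 -0.1817]
30 True [ 0.5396 -0.2293  0.0445] [-2.6066  0.1689  0.4983]
258.34247988446464
257.72702430605494
```

First touch and the 30 N stop are at the same x (0.5397 and 0.5396), so the tray is hard against its stop and did not move. I'll hand in.

```bash
python3 -c "
from h import *
print(ctrl.read_time(),ctrl.read_eef_pos(),ctrl.close_job())"
```

```text
the job is handed in; nothing more can be done
64.2833 [ 0.50911537 -0.22766117  0.19804598] None
```

I handed the job in at about 64 s: both bridges that were present are flat and apart in the shut tray, blue, yellow and green were pressed in that order, and the tweezers stand in their pocket.

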